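Nip a cable lug in the bench crimper

TASK

Lay the bare copper lug in the lower die of the bench crimper, open cable end towards the robot, palm out at the back, with its crimp mark (the ring nearer the palm) in the middle of the die, and let go of it. Then take the red lever and bring it down exactly three clicks, so that the sprung plunger nips the lug without a fourth click that would start the crimp. Finish while still holding the lever there with the fingers, and leave the other things on the bench where they are.

Things in the scene. Friction and masses are not known exactly. Their poses are not given: they have to be found in the camera images.
- lug_mark (a point): bare-copper tube lug, 50 to 85 g; starts flat on the bench, palm roughly away from the robot, beside two silvery lugs. Point: on the barrel's axis at the crimp mark (dark ring nearer the palm), 8 mm above its underside. x along the barrel to the palm, z up. Barrel 16 mm diameter, from 12 mm ahead of the point to 36 mm behind (open cable end); flat palm 24 wide, 5 thick, flush below, from 12 to 40 mm ahead
- lug_grip (a point): point on the copper lug's barrel axis, 25 mm behind the crimp mark, near the open cable end (at the second ring): a good place to take it across the barrel (16 mm wide). Same axes as lug_mark
- die (a point): lower die: axis of a seated lug, at mid width, 88 mm above the bench. x along the seated lug, away from the robot; y along the crimper to its lever; z up. V groove 14 mm long (x), 15 mm between its lips, which lie 4 mm below the point; a seated barrel's underside is 4 mm below the lips. Lower jaw 14 (x) by 26 mm (y), free in front and behind; the crimper's cheek begins 42 mm to +y, base plate's top 76 mm below
- jaw: upper jaw, 14 mm wide along x of die, hinged on the cheek, hanging over the die and coming down with the lever. Open, its underside is 25 mm or more and its top at most 47 mm above die, so the lug goes in under it along x of die, from the robot's side, clear of the lips, and is then lowered
- plunger: brass sprung plunger in the upper jaw, 10 mm diameter; origin at the middle of its lower tip, 17 mm above die when open. It meets a seated lug at about lever 0.33 and then presses down on it (2 to 6 N)
- lever_pivot (a point): point on the lever's pivot axis, in the mid plane of the crimper, 70 mm to +y of die and 24 mm above it. Same axes as die; the pivot's axis runs along x
- lever (a joint): angle of the lever in rad: 0 is fully open (its return spring keeps it there until the first click), grows as the lever is pulled down, 0.75 is fully down. A tooth clicks in every 0.13 rad, but the first click differs from tool to tool: between about 0.08 and 0.20. Once clicked the lever does not go back past that tooth
- lever_grip (a point): point on the axis of the lever's round red sleeve (22 mm diameter, from 80 mm nearer the pivot to 48 mm beyond it), 195 mm from lever_pivot. Open, the lever points to +y of die, 50 degrees up, and swings down in that y-z plane; axes as die at lever 0, turning with the lever. Pull here 1 to 6 N: it climbs by 2 to 3 N up each tooth, then drops by 3 to 5 N at the click
- pawl_pin (a point): pin of the brass pawl on its clamped plate, beside the toothed sector below the lever. Axes: those of die turned about the lever's pivot by the plate's setting, within 0.05 rad either way, in the sense of the lever; measured from this setting the n-th click comes when the lever has turned about 0.13 n + 0.01 rad
- tinned_lug_a: a tinned (silvery) tube lug of the same shape and size as the copper one, lying flat. Leave it where it is
- tinned_lug_b: a slightly smaller tinned (silvery) tube lug, lying flat. Leave it where it is
- multimeter: yellow and black multimeter lying on its back, 150 x 75 x 40 mm. Leave it where it is
- screwdriver: red-handled screwdriver, lying. Leave it where it is
- spanner: steel spanner, lying. Leave it where it is
- tape_roll: roll of blue tape lying flat, 66 mm across, 19 mm high. Leave it where it is
- breaker: white two-pole circuit breaker on its back, 78 x 36 x 65 mm. Leave it where it is

How it is judged:
By the outcome, as a careful person would: the job done as asked, in the order asked, and still so for the second after the job is handed in, while the arm keeps its last pose, push and grip.
It also fails if it takes over 72 s, if anything falls off the work surface, if the arm or the gripper's body presses on something with over 40 N, if the wrist force passes 120 N, or if a joint passes its speed limit or range.

ROBOT

A 6-joint arm with a two-finger parallel gripper is mounted at the origin on the work surface. World frame = base frame: x ahead of the robot, y to its left, z up, the work surface at z = 0. Lengths are in mm, angles in rad, forces in N, time in s.
With the tool pointing down it reaches from about 350 to 925 mm from the base axis. Payload 6.4 kg.
Tool frame: the origin (TCP) lies between the finger pads; the fingertips stand 17 mm ahead of it and the grasp point (between the pads) lies 2 mm behind it (arm.tips_ahead is the distance from the TCP to the fingertips, in mm); y points along the fingers, x is the direction in which the jaws open and shut, and the axes are right-handed (so a half turn about y gives the same grasp; the last joint's range is limited). The gripper opens to 94 mm and grips with 3 to 60 N. Pads are 16 mm wide; open, the fingers measure 119 mm over their backs; the gripper's body (75 mm by 177 mm) begins 78 mm behind the grasp point.
Start: joints at [-1.282, 0.245, 1.558, -0, 1.339, -0.174], TCP at [290.202, -581.633, 222.455] pointing down, gripper open.
Joint ranges: [-3.13, 3.13], [-1.02, 2.26], [0.13, 2.54], [-0.95, 4.09], [0.21, 2.88], [-2.74, 2.74]. Speed limits (rad/s): [2.57, 2.57, 3.14, 3.14, 3.14, 3.14].

INTERFACE

Orientations are given as a 3x3 rotation matrix whose columns are the frame's x, y, z axes.
In Python, from cell import arm gives the robot as it stands.
- The arm moves only by the tool send_rows, never from a script. Its argument "plan" is a list of rows, each an object with "linear": the shift along the tool's x, y, z in mm, a list of three; "twist": the turn about the tool's y in degrees; "claw": the opening, from 0 (shut) to 1 (fully open). In form: [{"linear": [dx, dy, dz], "twist": twist, "claw": claw}, ...]. A call has 1 to 10 rows; each row is the pose to reach, as a shift and turn from the pose commanded when the call began, along the tool's axes at that moment; what a row does not reach only later rows make up. A row lasts 1/8 s, in which the tool goes at most 62.5 mm and 10.7 degrees, less where a joint would pass 70% of its speed; a pose out of reach is approached as far as the arm can. A call with a gripper value outside its range is refused whole. The fingers move at their own pace and stop on an object; the grip force is fixed at half the most. Time passes only in rows, so rows that repeat a pose let the fingers close. It gives the time, the measured TCP pose, the force and the opening at its end, in the units of the state.
- arm.get_obs(): the state, without advancing time (a new reading comes with each control period).
- arm.grab_frame(name): name is "scene" or "top" or "wrist"; returns a dict with "color" (384x512x3 uint8, blue, green, red), "fx", "fy", "cx", "cy" (pixels), "D" ([k1, k2, p1, p2, k3] as OpenCV has them; the pictures are not rectified), "rvec" (rotation vector, rad) and "tvec" (3), from world to camera coordinates, as OpenCV has them. Camera axes: x right, y down, z forward; pixel columns grow to the right and rows downward; lengths in mm; the calibration is good to about 2 mm. A picture is of the moment at which its call begins. There is no depth.
- arm.hand_in(): hands the job in, once; it reports no verdict.
The state is a dict: "time_s": time; "q": joint angles; "joint_velocities": joint speeds; "joint_efforts": joint torques, N m; "tcp_pos": TCP position; "eef_rot": TCP orientation; "contact_force": force on the tool from outside, world axes, zero at the start; "torque": the same for the moment, N m; "width": finger opening in mm.
Only numpy, scipy, OpenCV 4.12 (cv2) and the standard library are available. Lean on these libraries where they do the work, as an engineer would, in place of code of your own. Each camera call takes 0.05 s, during which the arm holds its last target. There are 200 camera calls.

## Working session

There is one attempt and no reset: what is moved stays moved. The work goes in short steps, Python scripts to look and compute and a tool call to move; the robot and the scene stay as the last step left them, time stands still between calls to the robot, and variables do not carry over. Pictures are saved under pics/ and viewed, about 8 in all and at most 12, crops included, and the job is handed in when it is done.

Besides the shell and the picture viewer there is one more tool, called after "Request:" by a JSON object that holds its "fn" and its "kwargs". send_rows: Moves the arm, as the interface text tells. Its arguments: {"type":"object","properties":{"plan":{"type":"array","items":{"type":"object","properties":{"linear":{"type":"array","items":{"type":"number"}},"twist":{"type":"number"},"claw":{"type":"number"}}}}},"required":["plan"]}

```bash
mkdir -p pics; ls
cat > h.py <<'E'
import numpy as np, cv2, sys
sys.path.insert(0,'.')
from cell import arm
def save(cam,name,crop=None,scale=1):
    f=arm.grab_frame(cam); im=f['color']
    np.savez('pics/'+name+'.npz',**{k:np.array(f[k]) for k in f})
    if crop: x0,y0,x1,y1=crop; im=im[y0:y1,x0:x1]
    cv2.imwrite('pics/'+name+'.png',cv2.resize(im,None,fx=scale,fy=scale,interpolation=cv2.INTER_CUBIC)); return f
def load(name): return dict(np.load('pics/'+name+'.npz'))
def K(f): return np.array([[f['fx'],0,f['cx']],[0,f['fy'],f['cy']],[0,0,1]],float)
def ray(f,p):
    u=cv2.undistortPoints(np.array([[p]],float),K(f),np.array(f['D'],float))[0,0]
    R=cv2.Rodrigues(np.array(f['rvec'],float))[0]; t=np.array(f['tvec'],float).ravel()
    c=-R.T@t; d=R.T@np.array([u[0],u[1],1]); return c,d/np.linalg.norm(d)
def onz(f,p,z):
    c,d=ray(f,p); return c+d*(z-c[2])/d[2]
def tri(*fp):
    A=np.zeros((3,3)); b=np.zeros(3)
    for f,p in fp:
        c,d=ray(f,p); P=np.eye(3)-np.outer(d,d); A+=P; b+=P@c
    return np.linalg.solve(A,b)
def proj(f,X):
    return cv2.projectPoints(np.array(X,float).reshape(-1,1,3),np.array(f['rvec'],float),np.array(f['tvec'],float),K(f),np.array(f['D'],float))[0][:,0]
E
python3 - <<'E'
from h import *
o=arm.get_obs(); print(o)
a=save('scene','s0')['color'];b=save('top','t0')['color']
for n in('s0','t0'):
    f=load(n); print(n,f['fx'],ray(f,(256,192)))
E
```

```text
pics
{'time_s': 0.0, 'q': array([-1.28212196e+00,  2.45803451e-01,  1.55896120e+00, -3.06207645e-05,
        1.33869280e+00, -1.74085336e-01]), 'joint_velocities': array([-0.0012989 , -0.00066648, -0.00105583,  0.00045432,  0.0001808 ,
        0.00185263]), 'joint_efforts': array([-6.33719246e-04, -4.15835059e+01, -3.14606380e+01,  6.84400974e-02,
        3.31649731e-02, -1.30868752e-04]), 'tcp_pos': array([ 290.02045702, -581.09762503,  221.38051193]), 'eef_rot': array([[ 4.46425067e-01, -5.59440983e-04,  8.94820846e-01],
       [-8.94819126e-01,  1.77915488e-03,  4.46425321e-01],
       [-1.84177350e-03, -9.99998261e-01,  2.93660846e-04]]), 'contact_force': array([ 1.28513595,  0.12500247, -0.18345626]), 'torque': array([ 0.00246313, -0.0296257 , -0.00859666]), 'width': 93.87273256296153}
s0 470.34879082231356 (array([1048.87761322, -623.72083906, 1311.67690435]), array([-0.34864937,  0.43158548, -0.83197211]))
t0 495.1375283723229 (array([ 350.60609949,  -69.88621668, 1547.74226502]), array([ 1.45220209e-01, -7.48782889e-04, -9.89399075e-01]))
```

View both.

View pics/s0.png

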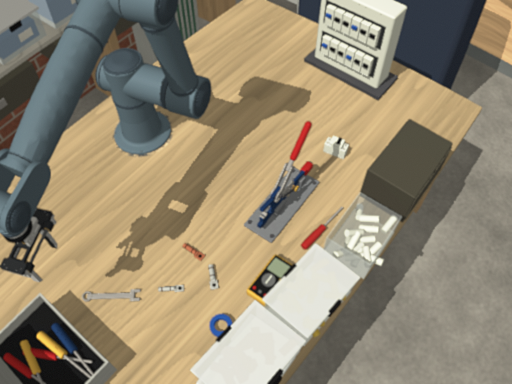

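View pics/t0.png

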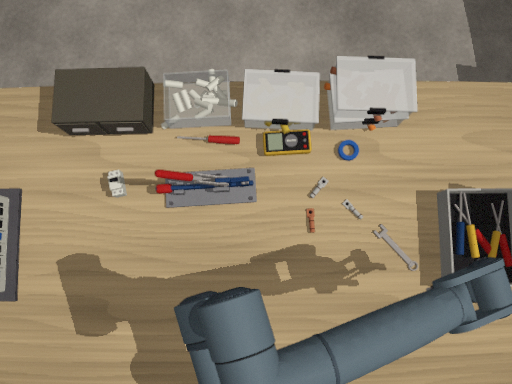

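Run:
```python
from h import *
t=load('t0')['color'];s=load('s0')['color']
a=cv2.resize(t[160:215,150:265],(800,383),interpolation=cv2.INTER_CUBIC)
b=cv2.resize(t[175:240,290:370],(246,200),interpolation=cv2.INTER_CUBIC)
c=cv2.resize(s[230:300,150:235],(243,200),interpolation=cv2.INTER_CUBIC)
im=np.zeros((590,800,3),np.uint8); im[:383]=a; im[385:585,:246]=b; im[385:585,260:503]=c
cv2.imwrite('pics/c1.png',im)
cv2.imwrite('pics/c2.png',cv2.resize(s[115:245,240:330],None,fx=4.6,fy=4.6,interpolation=cv2.INTER_CUBIC))
```

```text
(no output)
```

View pics/c1.png

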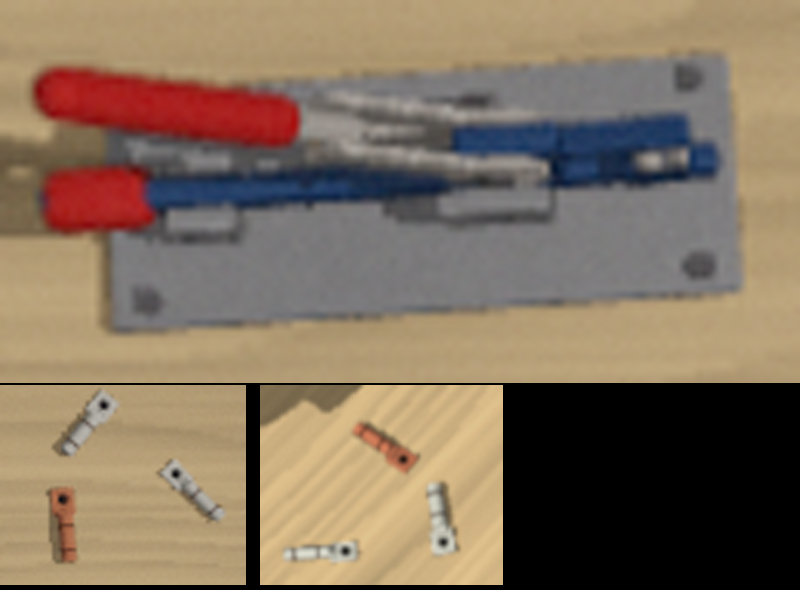

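View pics/c2.png

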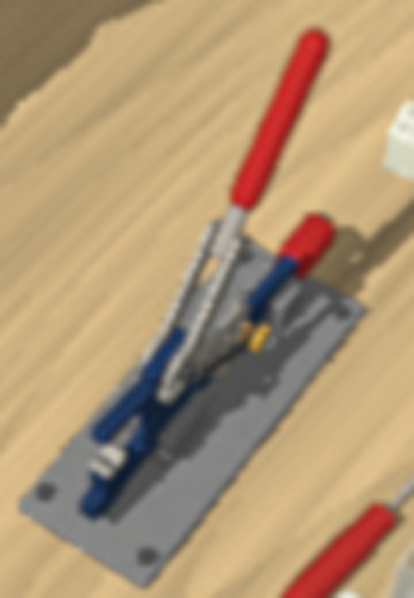

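Run:
```python
from h import *
t=load('t0');s=load('s0')
A=lambda x,y:(150+x/6.957,160+y/6.957)
B=lambda x,y:(290+x/3.077,175+(y-385)/3.077)
C=lambda x,y:(150+(x-260)/2.859,230+(y-385)/2.857)
D=lambda x,y:(240+x/4.6,115+y/4.6)
print('lug top: hole,mark?,ring2?,end',*[onz(t,B(*p),z).round(1) for p,z in [((63,500),5),((66,521),16),((68,548),16),((69,561),8)]])
print('lug scene hole,ring,end',*[onz(s,C(*p),z).round(1) for p,z in [((403,459),5),((385,447),16),((367,433),16),((359,427),8)]])
for n,p,q in [('dies',(660,160),(107,460)),('sleeve far',(42,90),(316,38)),('sleeve near',(298,120),(241,203)),('lowerjaw end',(718,160),(92,510)),('upper jaw end',(688,128),(100,430))]:
    X=tri((t,A(*p)),(s,D(*q))); print(n,X.round(1),(proj(t,X)-A(*p)).round(1),(proj(s,X)-D(*q)).round(1))
P=[onz(t,A(*p),12)for p in[(110,330),(740,290),(727,53)]]
print('plate',*[x.round(1) for x in P]); print([onz(s,D(*p),12).round(1) for p in [(20,505),(150,585),(365,310),(220,215)]])
```

```text
lug top: hole,mark?,ring2?,end [ 510.6 -241.2    5. ] [ 488.1 -242.4   16. ] [ 460.7 -243.8   16. ] [ 448.1 -245.4    8. ]
lug scene hole,ring,end [ 515.3 -238.5    5. ] [ 495.  -243.4   16. ] [ 468.3 -243.4   16. ] [ 452.8 -241.2    8. ]
dies [597.5 -35.1  71. ] [[-0.9 -0.7]] [[-1.1  0.2]]
sleeve far [588.9 188.8 289.6] [[-0.3 -0.2]] [[-0.3  0.1]]
sleeve near [593.5 105.8 205.1] [[-1.1 -1. ]] [[-1.3  0.3]]
lowerjaw end [602.8 -59.3  42. ] [[-1.1 -1. ]] [[-1.4  0.3]]
upper jaw end [601.3 -48.2 129.4] [[-0.9 -0.8]] [[-1.1  0.3]]
plate [530.3 212.1  12. ] [545.4 -71.9  12. ] [653.9 -67.2  12. ]
[array([553.9, -70.3,  12. ]), array([662. , -63.1,  12. ]), array([646.3, 214.8,  12. ]), array([511.2, 218.1,  12. ])]
```

Request:
{"fn": "send_rows", "kwargs": {"plan": [{"linear":[-222,0,312],"twist":23,"claw":1},{"linear":[-222,0,312],"twist":23,"claw":1},{"linear":[-222,0,312],"twist":23,"claw":1},{"linear":[-222,30,312],"twist":23,"claw":1},{"linear":[-222,60,312],"twist":23,"claw":1},{"linear":[-222,60,312],"twist":23,"claw":1},{"linear":[-222,60,312],"twist":23,"claw":1},{"linear":[-222,60,312],"twist":23,"claw":1},{"linear":[-222,60,312],"twist":23,"claw":1}]}}

```text
time_s: 1.23
tcp_pos: [470.3, -245.3, 163.3]
eef_rot: [[0.06, 0.001, 0.998], [-0.998, -0.001, 0.06], [0.001, -1.0, 0.001]]
contact_force: [0.3, -0.1, 0.2]
width: 94.3
```

Run:
```python
from h import *
f=save('wrist','w1',scale=1.5); o=arm.get_obs(); print(o['time_s'],o['tcp_pos'],o['eef_rot'],ray(f,(256,192)))
```

```text
1.275 [ 470.23168244 -245.42158011  163.35830909] [[ 0.05939349  0.00111571  0.99823402]
 [-0.99823375 -0.00127232  0.05939489]
 [ 0.00133634 -0.99999857  0.00103817]] (array([ 550.06396343, -240.4106971 ,  325.61830458]), array([-0.28909189, -0.0021993 , -0.95729883]))
```

View pics/w1.png

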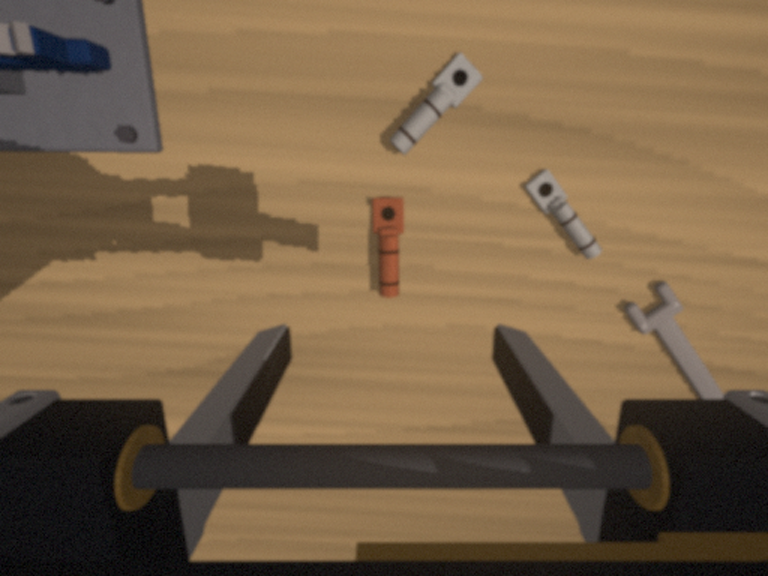

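Run:
```python
from h import *
f=load('w1')
for n,p,z in [('hole',(388,213),5),('mark',(388.5,252),16),('ring2',(389.3,284),16),('end',(390,296),8),('plate corner',(160,150),12),('jaw tip',(108,57),75)]:
    print(n,onz(f,((p[0]+.5)/1.5-.5,(p[1]+.5)/1.5-.5),z).round(1))
```

```text
hole [ 513.2 -240.7    5. ]
mark [ 485.3 -242.7   16. ]
ring2 [ 460.2 -244.8   16. ]
end [ 448.  -246.1    8. ]
plate corner [548.8 -75.6  12. ]
jaw tip [595.4 -85.3  75. ]
```

Request:
{"fn": "send_rows", "kwargs": {"plan": [{"linear":[0,50,-10],"twist":-1.2,"claw":0.7},{"linear":[0,100,-10],"twist":-1.2,"claw":0.6},{"linear":[0,130,-10],"twist":-1.2,"claw":0.5},{"linear":[0,142,-10],"twist":-1.2,"claw":0.45},{"linear":[0,142,-10],"twist":-1.2,"claw":0.4},{"linear":[0,142,-10],"twist":-1.2,"claw":0.4}]}}

```text
time_s: 2.02
tcp_pos: [461.3, -245.5, 22.1]
eef_rot: [[0.082, 0.002, 0.997], [-0.997, -0.002, 0.082], [0.002, -1.0, 0.002]]
contact_force: [0.2, -0.0, 0.7]
width: 39.1
```

Request:
{"fn": "send_rows", "kwargs": {"plan": [{"linear":[0,0,0],"twist":0,"claw":0.2},{"linear":[0,0,0],"twist":0,"claw":0.0},{"linear":[0,0,0],"twist":0,"claw":0.0},{"linear":[0,0,0],"twist":0,"claw":0.0},{"linear":[0,0,0],"twist":0,"claw":0.0}]}}

```text
time_s: 2.65
tcp_pos: [460.6, -244.5, 20.9]
eef_rot: [[0.082, 0.0, 0.997], [-0.997, -0.0, 0.082], [0.0, -1.0, 0.0]]
contact_force: [-1.3, 0.0, 4.8]
width: 15.2
```

Request:
{"fn": "send_rows", "kwargs": {"plan": [{"linear":[0,-20,0],"twist":0,"claw":0},{"linear":[0,-70,0],"twist":0,"claw":0},{"linear":[-50,-110,10],"twist":0,"claw":0},{"linear":[-100,-110,20],"twist":0,"claw":0},{"linear":[-150,-110,30],"twist":0,"claw":0},{"linear":[-197,-110,46],"twist":0,"claw":0},{"linear":[-197,-110,46],"twist":0,"claw":0},{"linear":[-197,-110,46],"twist":0,"claw":0}]}}

```text
time_s: 3.65
tcp_pos: [489.7, -44.4, 130.1]
eef_rot: [[0.082, -0.001, 0.997], [-0.997, -0.0, 0.082], [0.0, -1.0, -0.001]]
contact_force: [0.3, -0.2, 0.1]
width: 15.1
```

Run:
```python
from h import *
f=save('wrist','w2'); im=f['color']
cv2.imwrite('pics/w2c.png',cv2.resize(im[0:270,90:450],(800,600),interpolation=cv2.INTER_CUBIC))
save('scene','s2');save('top','t2')
o=arm.get_obs(); print(o['time_s'],o['tcp_pos'],o['eef_rot'][0],o['width'],ray(f,(256,192)))
```

```text
3.8 [489.76441989 -45.27783915 130.29878448] [ 8.03567728e-02 -3.26440562e-04  9.96766112e-01] 15.453353893307177 (array([569.56399091, -37.92374173, 292.27557305]), array([-0.2905858 , -0.00770733, -0.9568179 ]))
```

View pics/w2c.png

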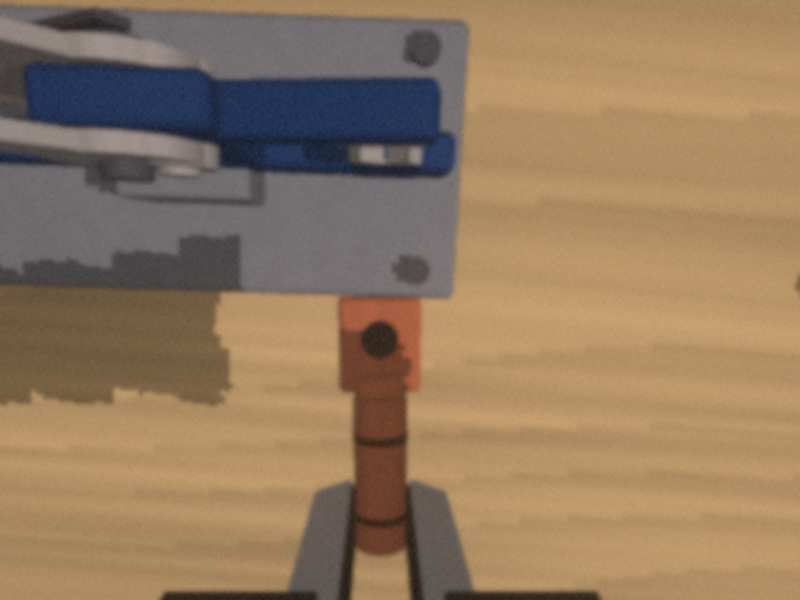

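Run:
```python
from h import *
im=load('w2')['color']
a=cv2.resize(im[50:90,235:305],(800,457),interpolation=cv2.INTER_CUBIC)
cv2.imwrite('pics/w2d.png',a)
```

```text
(no output)
```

View pics/w2d.png

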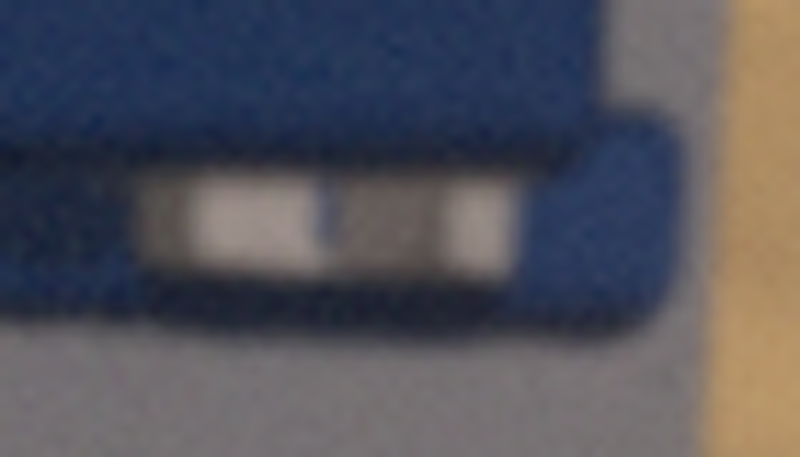

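Run:
```python
from h import *
f=load('w2'); print(f['fx'])
d=lambda x,y:(235+(x+.5)/11.43-.5,50+(y+.5)/11.43-.5)
c=lambda x,y:(90+(x+.5)/2.222-.5,(y+.5)/2.222-.5)
for n,p,z in [('lipL',d(138,272),84),('lipR',d(518,283),84),('mid',d(327.5,278),84),('grooveLlip',d(190,274),84),('grooveRlip',d(440,281),84),('bottom',d(326,282),75),('plate BR',c(453,297),12),('plate TR',c(468,22),12),('plate Bleft',c(10,286),12),
 ('mark',c(380.5,441),126),('ring2',c(380.5,522),126),('end',c(380,555),118),('hole',c(379.5,339),115)]:
    print(n,onz(f,p,z).round(1))
```

```text
278.50738032748376
lipL [591.7 -26.4  84. ]
lipR [593.  -49.5  84. ]
mid [592.3 -37.9  84. ]
grooveLlip [591.9 -29.5  84. ]
grooveRlip [592.7 -44.7  84. ]
bottom [593.1 -37.8  75. ]
plate BR [548.  -72.6  12. ]
plate TR [655.4 -66.1  12. ]
plate Bleft [536.5 123.6  12. ]
mark [515.3 -42.7 126. ]
ring2 [490.3 -44.8 126. ]
end [475.3 -45.9 118. ]
hole [542.4 -40.2 115. ]
```

Request:
{"fn": "send_rows", "kwargs": {"plan": [{"linear":[0.5,12,10],"twist":1.3,"claw":0},{"linear":[0.5,23.5,25],"twist":1.3,"claw":0},{"linear":[0.5,23.5,25],"twist":1.3,"claw":0},{"linear":[0.5,23.5,35],"twist":1.3,"claw":0},{"linear":[0.5,23.5,50],"twist":1.3,"claw":0},{"linear":[0.5,23.5,60],"twist":1.3,"claw":0},{"linear":[0.5,23.5,60],"twist":1.3,"claw":0}]}}

```text
time_s: 4.68
tcp_pos: [550.7, -39.8, 107.2]
eef_rot: [[0.06, 0.001, 0.998], [-0.998, -0.0, 0.06], [0.0, -1.0, 0.001]]
contact_force: [-0.1, -0.1, -0.3]
width: 15.0
```

Run:
```python
from h import *
f=save('wrist','w3'); im=f['color']
cv2.imwrite('pics/w3c.png',cv2.resize(im[60:240,160:352],(640,600),interpolation=cv2.INTER_CUBIC))
o=arm.get_obs(); print(o['tcp_pos'],o['contact_force'])
```

```text
[550.05200995 -39.66063965 106.95904565] [-0.87161687 -0.34760992 -0.83976313]
```

View pics/w3c.png

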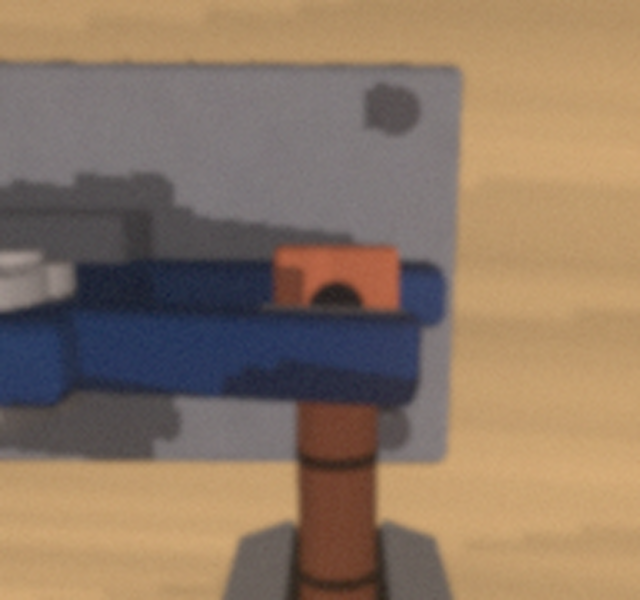

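Run:
```python
from h import *
f=load('w3')
c=lambda x,y:(160+(x+.5)/3.333-.5,60+(y+.5)/3.333-.5)
for n,p,z in [('lip rear',c(270,305),84),('mark',c(338,463),102.5),('ring2',c(339,583),102.5),('jaw right end rear',c(443,265),80),('palm L',c(275,247),91.5),('palm R',c(399,249),91.5),('plate BR',c(445,460),12),('plate TR',c(461,70),12)]:
    print(n,onz(f,p,z).round(1))
```

```text
lip rear [602.2 -23.5  84. ]
mark [575.9 -38.7 102.5]
ring2 [551.1 -40.4 102.5]
jaw right end rear [611.8 -57.8  80. ]
palm L [614.4 -24.5  91.5]
palm R [615.4 -47.9  91.5]
plate BR [549.  -71.7  12. ]
plate TR [655.3 -66.1  12. ]
```

Run:
```python
from h import *
f=load('w3');g=load('w2')
c=lambda x,y:(160+(x+.5)/3.333-.5,60+(y+.5)/3.333-.5)
c2=lambda x,y:(90+(x+.5)/2.222-.5,(y+.5)/2.222-.5)
d=lambda x,y:(235+(x+.5)/11.43-.5,50+(y+.5)/11.43-.5)
for z in (125,130,135):
    print(z,[onz(f,c(335,y),z).round(1)[:2] for y in (312,401)],[onz(g,c2(386,y),z).round(1)[:2] for y in (80,139)])
for z in (60,70,80): print(z,onz(f,c(400,263),z).round(1),onz(g,d(560,325),z).round(1))
import cv2
im=f['color'][60:240,160:352]; 
for col in (45,52): print(f['color'][145:190,160+col].tolist()[::2])
```

```text
125 [array([608. , -36.2]), array([593.6, -37.1])] [array([606.9, -36.4]), array([593.8, -37.5])]
130 [array([608.8, -36.2]), array([594.9, -37. ])] [array([605.8, -36.5]), array([593.1, -37.5])]
135 [array([609.5, -36.2]), array([596.2, -37. ])] [array([604.7, -36.5]), array([592.3, -37.6])]
60 [609.7 -50.6  60. ] [593.3 -53.9  60. ]
70 [610.7 -49.9  70. ] [592.3 -53.2  70. ]
80 [611.7 -49.1  80. ] [591.2 -52.6  80. ]
[[54, 35, 28], [51, 35, 30], [52, 33, 31], [54, 35, 28], [59, 40, 31], [80, 49, 38], [87, 52, 36], [88, 49, 34], [93, 59, 43], [91, 56, 40], [91, 56, 43], [91, 55, 40], [92, 54, 44], [89, 55, 37], [92, 57, 41], [78, 48, 37], [60, 45, 44], [72, 70, 75], [76, 75, 82], [77, 76, 79], [78, 78, 82], [75, 77, 82], [81, 80, 88]]
[[65, 44, 35], [69, 45, 36], [65, 43, 34], [56, 33, 27], [56, 39, 28], [78, 52, 38], [87, 53, 38], [90, 52, 38], [88, 52, 36], [92, 59, 42], [92, 56, 41], [93, 56, 43], [89, 56, 40], [90, 57, 42], [92, 60, 47], [88, 56, 43], [69, 54, 48], [88, 85, 88], [101, 99, 106], [87, 86, 91], [78, 77, 83], [75, 76, 82], [79, 78, 85]]
```

Request:
{"fn": "send_rows", "kwargs": {"plan": [{"linear":[0,0,8],"twist":0,"claw":0},{"linear":[0,0,16],"twist":0,"claw":0},{"linear":[0,0,24.3],"twist":0,"claw":0},{"linear":[0,0,24.3],"twist":0,"claw":0}]}}

```text
time_s: 5.22
tcp_pos: [574.7, -38.3, 107.0]
eef_rot: [[0.06, 0.0, 0.998], [-0.998, -0.0, 0.06], [0.0, -1.0, 0.0]]
contact_force: [0.4, -0.6, -0.2]
width: 15.3
```

Request:
{"fn": "send_rows", "kwargs": {"plan": [{"linear":[0,2,0],"twist":0,"claw":0},{"linear":[0,4,0],"twist":0,"claw":0},{"linear":[0,5.5,0],"twist":0,"claw":0},{"linear":[0,6.5,0],"twist":0,"claw":0},{"linear":[0,6.5,0],"twist":0,"claw":0}]}}

```text
time_s: 5.85
tcp_pos: [574.0, -38.5, 100.7]
eef_rot: [[0.06, -0.0, 0.998], [-0.998, -0.0, 0.06], [0.0, -1.0, -0.0]]
contact_force: [-1.4, -0.5, 2.1]
width: 14.9
```

Request:
{"fn": "send_rows", "kwargs": {"plan": [{"linear":[0,0.6,0],"twist":0,"claw":0},{"linear":[0,0.6,0],"twist":0,"claw":0}]}}

```text
time_s: 6.1
tcp_pos: [574.1, -38.5, 100.3]
eef_rot: [[0.06, 0.0, 0.998], [-0.998, -0.0, 0.06], [0.0, -1.0, -0.0]]
contact_force: [-2.6, -1.2, 5.1]
width: 15.3
```

Run:
```python
from h import *
f=save('wrist','w4'); im=f['color']
cv2.imwrite('pics/w4c.png',cv2.resize(im[60:240,160:352],(640,600),interpolation=cv2.INTER_CUBIC))
o=arm.get_obs(); print(o['tcp_pos'],o['contact_force'],o['torque'])
```

```text
[574.09682673 -38.47910708 100.33065876] [-2.9657912  -1.46852322  5.30320582] [-0.18400384  0.55255849 -0.00414918]
```

View pics/w4c.png

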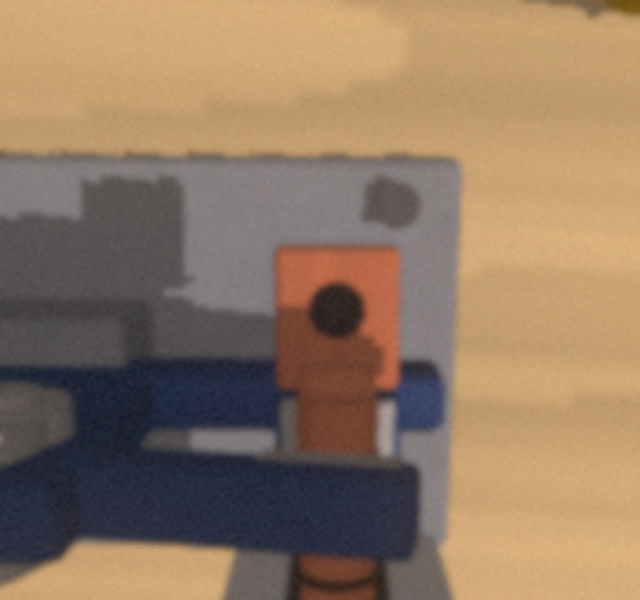

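Run:
```python
from h import *
f=load('w4')
c=lambda x,y:(160+(x+.5)/3.333-.5,60+(y+.5)/3.333-.5)
for n,p,z in [('lip rear L',c(287,398),84),('lip rear R',c(388,397),84),('palm start L',c(285,391),85),('palm start R',c(390,388),85),('palm end L',c(276,247),85),('palm end R',c(399,248),85),('ring2',c(340,586),96),('hole',c(336,310),85)]:
    print(n,onz(f,p,z).round(1))
g=f['color'].astype(int)
for col in (245,246,247,275,276,277): print(col,[tuple(v) for v in g[170:186,col]])
```

```text
lip rear L [608.4 -26.8  84. ]
lip rear R [609.8 -46.8  84. ]
palm start L [610.1 -26.4  85. ]
palm start R [611.9 -47.   85. ]
palm end L [637.9 -23.4  85. ]
palm end R [639.1 -46.6  85. ]
ring2 [574.1 -39.4  96. ]
hole [626.6 -35.4  85. ]
245 [(np.int64(49), np.int64(64), np.int64(113)), (np.int64(45), np.int64(61), np.int64(110)), (np.int64(51), np.int64(66), np.int64(113)), (np.int64(45), np.int64(63), np.int64(112)), (np.int64(48), np.int64(63), np.int64(111)), (np.int64(47), np.int64(60), np.int64(104)), (np.int64(47), np.int64(53), np.int64(86)), (np.int64(53), np.int64(46), np.int64(61)), (np.int64(54), np.int64(44), np.int64(45)), (np.int64(67), np.int64(60), np.int64(60)), (np.int64(74), np.int64(72), np.int64(78)), (np.int64(81), np.int64(81), np.int64(88)), (np.int64(80), np.int64(83), np.int64(92)), (np.int64(79), np.int64(79), np.int64(90)), (np.int64(83), np.int64(84), np.int64(93)), (np.int64(83), np.int64(85), np.int64(92))]
246 [(np.int64(46), np.int64(64), np.int64(114)), (np.int64(47), np.int64(62), np.int64(114)), (np.int64(46), np.int64(64), np.int64(114)), (np.
[... 2795 characters left out ...]
int64(187)), (np.int64(73), np.int64(102), np.int64(187)), (np.int64(71), np.int64(102), np.int64(186)), (np.int64(70), np.int64(102), np.int64(185)), (np.int64(73), np.int64(100), np.int64(179)), (np.int64(71), np.int64(93), np.int64(165)), (np.int64(69), np.int64(79), np.int64(131)), (np.int64(63), np.int64(56), np.int64(82)), (np.int64(65), np.int64(52), np.int64(56)), (np.int64(82), np.int64(72), np.int64(76)), (np.int64(107), np.int64(103), np.int64(112)), (np.int64(128), np.int64(129), np.int64(140)), (np.int64(140), np.int64(139), np.int64(153)), (np.int64(139), np.int64(141), np.int64(153)), (np.int64(138), np.int64(138), np.int64(147)), (np.int64(137), np.int64(134), np.int64(144))]
```

Request:
{"fn": "send_rows", "kwargs": {"plan": [{"linear":[0,-2,0],"twist":0,"claw":0},{"linear":[0,-2,1.8],"twist":0,"claw":0},{"linear":[0,-2,1.8],"twist":0,"claw":0},{"linear":[0,-0.8,1.8],"twist":0,"claw":0},{"linear":[0,-0.1,1.8],"twist":0,"claw":0},{"linear":[0,-0.1,1.8],"twist":0,"claw":0}]}}

```text
time_s: 6.9
tcp_pos: [576.0, -38.3, 100.4]
eef_rot: [[0.06, 0.0, 0.998], [-0.998, -0.0, 0.06], [0.0, -1.0, 0.0]]
contact_force: [-2.7, 0.0, 4.8]
width: 15.2
```

Run:
```python
from h import *
f=save('wrist','w5'); 
for n in('w4','w5'):
    g=load(n)['color'][160:200].astype(int)
    for a,b in((244,248),(275,278)):
        m=g[:,a:b].mean(1); print(n,a,'R-B',(m[:,2]-m[:,0]).astype(int).tolist()[8:30],'G',m[:,1].astype(int).tolist()[8:30])
```

```text
w4 244 R-B [65, 63, 64, 64, 64, 64, 62, 55, 36, 7, -8, -4, 4, 8, 9, 10, 10, 9, 8, 9, 9, 7] G [65, 63, 64, 62, 63, 63, 63, 60, 52, 44, 44, 57, 70, 78, 80, 80, 82, 81, 82, 82, 80, 81]
w4 275 R-B [107, 108, 107, 108, 111, 112, 110, 98, 70, 26, -3, -1, 8, 15, 18, 18, 16, 15, 14, 14, 15, 13] G [98, 98, 98, 98, 99, 102, 101, 95, 78, 59, 51, 70, 101, 130, 143, 148, 145, 145, 145, 143, 144, 143]
w5 244 R-B [64, 63, 63, 63, 63, 64, 63, 56, 36, 8, -13, -15, -13, -10, -2, 4, 6, 6, 6, 7, 7, 6] G [65, 65, 66, 63, 64, 62, 63, 63, 55, 45, 40, 40, 42, 45, 60, 71, 78, 78, 76, 77, 80, 80]
w5 275 R-B [108, 106, 109, 109, 112, 113, 111, 101, 76, 33, -5, -11, -10, -8, 3, 12, 17, 18, 16, 16, 14, 14] G [97, 99, 97, 99, 98, 103, 101, 98, 84, 61, 48, 49, 46, 54, 78, 109, 134, 146, 146, 145, 143, 144]
```

Request:
{"fn": "send_rows", "kwargs": {"plan": [{"linear":[0,0,0],"twist":0,"claw":0.25},{"linear":[0,0,0],"twist":0,"claw":0.35},{"linear":[0,0,0],"twist":0,"claw":0.4},{"linear":[0,0,-10],"twist":0,"claw":0.4},{"linear":[0,0,-35],"twist":0,"claw":0.4},{"linear":[0,0,-75],"twist":0,"claw":0.4},{"linear":[0,-60,-75],"twist":0,"claw":0.4},{"linear":[0,-120,-75],"twist":0,"claw":0.6},{"linear":[0,-180,-75],"twist":0,"claw":0.8},{"linear":[0,-250,-75],"twist":0,"claw":1}]}}

```text
time_s: 8.2
tcp_pos: [499.9, -42.5, 344.0]
eef_rot: [[0.059, -0.0, 0.998], [-0.998, 0.0, 0.059], [-0.0, -1.0, -0.0]]
contact_force: [0.8, -0.2, -0.2]
width: 64.4
```

Request:
{"fn": "send_rows", "kwargs": {"plan": [{"linear":[-60,0,0],"twist":0,"claw":1},{"linear":[-120,0,30],"twist":0,"claw":1},{"linear":[-180,0,60],"twist":0,"claw":1},{"linear":[-195,0,100],"twist":0,"claw":1},{"linear":[-195,0,100],"twist":0,"claw":1},{"linear":[-195,0,100],"twist":0,"claw":1}]}}

```text
time_s: 8.95
tcp_pos: [588.5, 157.6, 342.1]
eef_rot: [[0.059, -0.001, 0.998], [-0.998, -0.0, 0.059], [0.0, -1.0, -0.001]]
contact_force: [0.5, 0.3, 0.1]
width: 94.3
```

Run:
```python
from h import *
f=save('wrist','w6'); s=save('scene','s6')['color']
o=arm.get_obs(); print(o['tcp_pos'],o['eef_rot'][0],o['contact_force'],o['width'])
im=np.zeros((600,800,3),np.uint8)
im[:384,:512]=f['color']; im[384:600,:]=0
a=cv2.resize(s[105:245,235:325],(270,420),interpolation=cv2.INTER_CUBIC); im[:420,520:790]=a
im[384:600,0:400]=cv2.resize(f['color'][100:208,280:480],(400,216))
cv2.imwrite('pics/c6.png',im)
```

```text
[588.47498931 157.15351138 343.01226492] [5.86154514e-02 6.31321676e-04 9.98280437e-01] [ 0.5155251  -0.45980517  0.37173791] 94.08622752275534
```

View pics/c6.png

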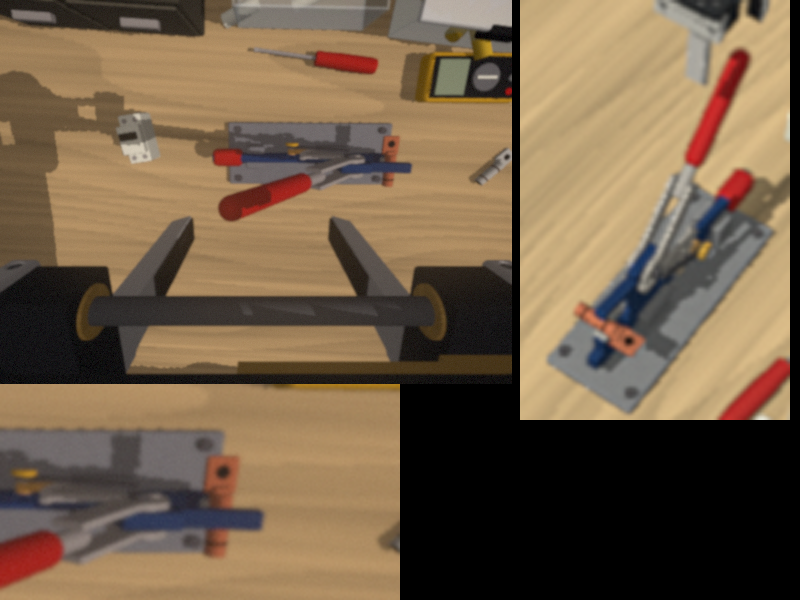

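Run:
```python
from h import *
f=load('w6'); print(arm.get_obs()['q'].round(2))
die=np.array([600.5,-37,88]);y=np.array([-.059,.998,0]);z=np.array([0,0,1.]);u=np.cos(np.radians(50))*y+np.sin(np.radians(50))*z
piv=die+70*y+24*z
X=[piv+r*u for r in(115,195,243)]; print(np.round(X,1),proj(f,X).round(1),proj(load('s6'),X).round(1),proj(load('t0'),X).round(1))
```

```text
[ 0.08  0.08  1.53 -0.    1.54  1.59]
[[592.  106.6 200.1]
 [589.  158.  261.4]
 [587.2 188.7 298.1]] [[305.6 181.3]
 [260.  198.2]
 [220.9 212.7]] [[290.7 160.1]
 [301.5 135.9]
 [308.2 121.1]] [[191.7 177.1]
 [169.4 174.5]
 [155.1 172.7]]
```

Request:
{"fn": "send_rows", "kwargs": {"plan": [{"linear":[0,0,0],"twist":-10,"claw":1},{"linear":[0,0,0],"twist":-20,"claw":1},{"linear":[0,0,0],"twist":-30,"claw":1},{"linear":[0,0,0],"twist":-40,"claw":1},{"linear":[0,0,0],"twist":-50,"claw":1},{"linear":[0,0,0],"twist":-60,"claw":1},{"linear":[0,0,0],"twist":-70,"claw":1},{"linear":[0,0,0],"twist":-80,"claw":1},{"linear":[0,0,0],"twist":-90,"claw":1},{"linear":[0,0,0],"twist":-90,"claw":1}]}}

```text
time_s: 10.3
tcp_pos: [588.7, 157.2, 343.3]
eef_rot: [[0.998, 0.001, -0.056], [0.056, 0.0, 0.998], [0.001, -1.0, -0.0]]
contact_force: [0.2, 0.0, 0.4]
width: 94.1
```

Run:
```python
from h import *
f=save('wrist','w7',scale=1.5)
o=arm.get_obs(); print(o['tcp_pos'],o['eef_rot'].round(3),o['q'].round(2))
die=np.array([600.5,-37,88]);y=np.array([-.059,.998,0]);z=np.array([0,0,1.]);u=np.cos(np.radians(50))*y+np.sin(np.radians(50))*z
piv=die+70*y+24*z
print((proj(f,[piv+r*u for r in(115,195,243)])*1.5).round(0))
```

```text
[588.76961051 157.29733295 343.15574699] [[ 0.998  0.001 -0.056]
 [ 0.056  0.     0.998]
 [ 0.001 -1.     0.   ]] [ 0.08  0.08  1.53 -0.    1.54  0.02]
[[392. 335.]
 [393. 297.]
 [393. 262.]]
```

View pics/w7.png

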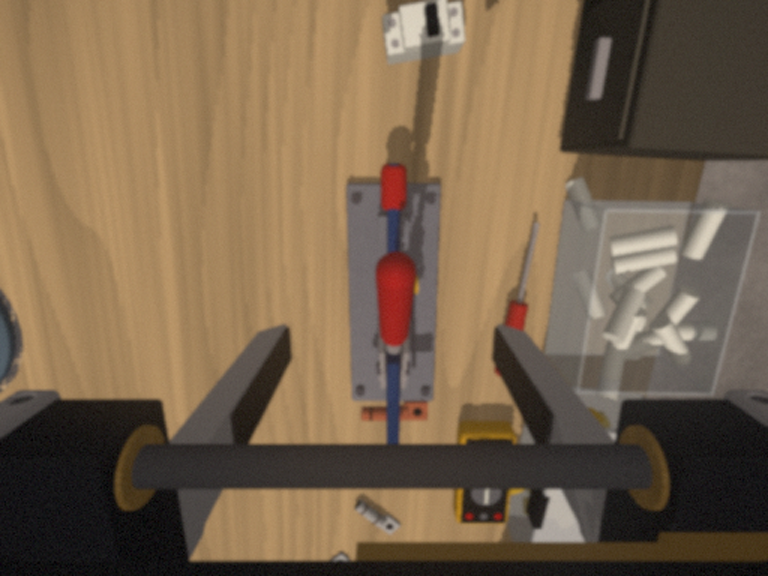

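Request:
{"fn": "send_rows", "kwargs": {"plan": [{"linear":[0.8,30,0.5],"twist":0,"claw":1},{"linear":[0.8,60,0.5],"twist":0,"claw":0.8},{"linear":[0.8,84,0.5],"twist":0,"claw":0.6},{"linear":[0.8,84,0.5],"twist":0,"claw":0.5},{"linear":[0.8,84,0.5],"twist":0,"claw":0.4}]}}

```text
time_s: 10.98
tcp_pos: [590.4, 158.4, 260.0]
eef_rot: [[0.998, 0.002, -0.058], [0.058, 0.0, 0.998], [0.002, -1.0, 0.0]]
contact_force: [0.3, -0.3, 0.2]
width: 57.3
```

Request:
{"fn": "send_rows", "kwargs": {"plan": [{"linear":[0,0,0],"twist":0,"claw":0.25},{"linear":[0,0,0],"twist":0,"claw":0.1},{"linear":[0,0,0],"twist":0,"claw":0},{"linear":[0,0,0],"twist":0,"claw":0},{"linear":[0,0,0],"twist":0,"claw":0}]}}

```text
time_s: 11.6
tcp_pos: [590.6, 158.5, 258.8]
eef_rot: [[0.998, 0.002, -0.059], [0.059, 0.0, 0.998], [0.002, -1.0, 0.0]]
contact_force: [3.8, -0.4, 0.2]
width: 21.4
```

```bash
cat > lev.py <<'E'
from h import *
d0=np.array([600.5,-37,88]);yd=np.array([-.059,.998,0])
def th(p):
    v=p-(d0+70*yd); ang=np.arctan2(p[2]+2-112,v@yd); return np.radians(50)-ang,np.hypot(p[2]+2-112,v@yd)
E
python3 - <<'E'
from lev import *
print([np.round(th(arm.get_obs()['tcp_pos']),4) for _ in range(2)])
r,a=194.8,np.radians(49.94)
for t in np.arange(0,.5,.02): print(round(t,2),'down %.1f fwd %.1f'%(r*(np.sin(a)-np.sin(a-t)),r*(np.cos(a-t)-np.cos(a))))
E
```

```text
[array([3.600000e-03, 1.947933e+02]), array([3.600000e-03, 1.947933e+02])]
0.0 down 0.0 fwd 0.0
0.02 down 2.5 fwd 3.0
0.04 down 5.1 fwd 5.9
0.06 down 7.8 fwd 8.7
0.08 down 10.5 fwd 11.5
0.1 down 13.3 fwd 14.3
0.12 down 16.1 fwd 16.9
0.14 down 19.0 fwd 19.6
0.16 down 21.9 fwd 22.2
0.18 down 24.9 fwd 24.7
0.2 down 27.9 fwd 27.1
0.22 down 31.0 fwd 29.5
0.24 down 34.1 fwd 31.8
0.26 down 37.2 fwd 34.1
0.28 down 40.5 fwd 36.3
0.3 down 43.7 fwd 38.5
0.32 down 47.0 fwd 40.5
0.34 down 50.3 fwd 42.5
0.36 down 53.7 fwd 44.5
0.38 down 57.1 fwd 46.4
0.4 down 60.6 fwd 48.2
0.42 down 64.1 fwd 49.9
0.44 down 67.6 fwd 51.6
0.46 down 71.2 fwd 53.2
0.48 down 74.7 fwd 54.7
```

Request:
{"fn": "send_rows", "kwargs": {"plan": [{"linear":[0.4,1.3,1.5],"twist":0,"claw":0},{"linear":[0.4,2.5,3.0],"twist":0,"claw":0},{"linear":[0.4,3.8,4.4],"twist":0,"claw":0},{"linear":[0.4,5.1,5.8],"twist":0,"claw":0},{"linear":[0.4,5.1,5.8],"twist":0,"claw":0}]}}

```text
time_s: 12.22
tcp_pos: [590.3, 164.5, 253.7]
eef_rot: [[0.998, 0.001, -0.06], [0.06, 0.0, 0.998], [0.001, -1.0, 0.0]]
contact_force: [3.2, -0.6, 3.7]
width: 21.3
```

Request:
{"fn": "send_rows", "kwargs": {"plan": [{"linear":[0,1.3,1.4],"twist":0,"claw":0},{"linear":[0,2.7,2.8],"twist":0,"claw":0},{"linear":[0,2.7,2.8],"twist":0,"claw":0}]}}

```text
time_s: 12.6
tcp_pos: [590.1, 167.5, 251.0]
eef_rot: [[0.998, 0.001, -0.06], [0.06, 0.001, 0.998], [0.001, -1.0, 0.001]]
contact_force: [3.0, 1.2, 5.0]
width: 21.4
```

Request:
{"fn": "send_rows", "kwargs": {"plan": [{"linear":[0,1.3,1.4],"twist":0,"claw":0},{"linear":[0,2.7,2.8],"twist":0,"claw":0},{"linear":[0,2.7,2.8],"twist":0,"claw":0}]}}

```text
time_s: 12.98
tcp_pos: [590.0, 170.2, 248.4]
eef_rot: [[0.998, 0.001, -0.06], [0.06, 0.001, 0.998], [0.001, -1.0, 0.001]]
contact_force: [4.1, 0.9, 5.3]
width: 21.6
```

Request:
{"fn": "send_rows", "kwargs": {"plan": [{"linear":[0,1.4,1.4],"twist":0,"claw":0},{"linear":[0,2.8,2.8],"twist":0,"claw":0},{"linear":[0,2.8,2.8],"twist":0,"claw":0}]}}

```text
time_s: 13.35
tcp_pos: [589.9, 173.0, 245.8]
eef_rot: [[0.998, 0.001, -0.06], [0.06, 0.001, 0.998], [0.001, -1.0, 0.0]]
contact_force: [2.8, 0.7, 6.2]
width: 21.6
```

Request:
{"fn": "send_rows", "kwargs": {"plan": [{"linear":[0,1.4,1.3],"twist":0,"claw":0},{"linear":[0,2.8,2.6],"twist":0,"claw":0},{"linear":[0,2.8,2.6],"twist":0,"claw":0}]}}

```text
time_s: 13.72
tcp_pos: [589.7, 175.6, 243.1]
eef_rot: [[0.998, 0.001, -0.06], [0.06, 0.001, 0.998], [0.001, -1.0, 0.0]]
contact_force: [2.5, 0.9, 6.1]
width: 21.2
```

Request:
{"fn": "send_rows", "kwargs": {"plan": [{"linear":[0,1.4,1.3],"twist":0,"claw":0},{"linear":[0,2.9,2.7],"twist":0,"claw":0},{"linear":[0,2.9,2.7],"twist":0,"claw":0}]}}

```text
time_s: 14.1
tcp_pos: [589.6, 178.3, 240.3]
eef_rot: [[0.998, 0.002, -0.06], [0.06, 0.001, 0.998], [0.002, -1.0, 0.001]]
contact_force: [2.6, 1.0, 6.3]
width: 21.7
```

Request:
{"fn": "send_rows", "kwargs": {"plan": [{"linear":[0,1.4,1.3],"twist":0,"claw":0},{"linear":[0,2.9,2.6],"twist":0,"claw":0},{"linear":[0,2.9,2.6],"twist":0,"claw":0}]}}

```text
time_s: 14.48
tcp_pos: [589.4, 181.3, 236.9]
eef_rot: [[0.998, 0.001, -0.06], [0.06, 0.001, 0.998], [0.001, -1.0, 0.001]]
contact_force: [3.8, 3.0, 4.9]
width: 21.6
```

Request:
{"fn": "send_rows", "kwargs": {"plan": [{"linear":[0,1.5,1.3],"twist":0,"claw":0},{"linear":[0,3.0,2.5],"twist":0,"claw":0},{"linear":[0,3.0,2.5],"twist":0,"claw":0}]}}

```text
time_s: 14.85
tcp_pos: [589.3, 183.8, 234.0]
eef_rot: [[0.998, 0.002, -0.06], [0.06, 0.001, 0.998], [0.002, -1.0, 0.001]]
contact_force: [2.5, 2.8, 5.3]
width: 21.2
```

Request:
{"fn": "send_rows", "kwargs": {"plan": [{"linear":[0,1.5,1.3],"twist":0,"claw":0},{"linear":[0,3.0,2.4],"twist":0,"claw":0},{"linear":[0,3.0,2.4],"twist":0,"claw":0}]}}

```text
time_s: 15.22
tcp_pos: [589.1, 186.1, 231.0]
eef_rot: [[0.998, 0.001, -0.06], [0.06, 0.001, 0.998], [0.002, -1.0, 0.001]]
contact_force: [4.5, 1.7, 5.5]
width: 21.4
```

Request:
{"fn": "send_rows", "kwargs": {"plan": [{"linear":[0,1.5,1.2],"twist":0,"claw":0},{"linear":[0,3.1,2.4],"twist":0,"claw":0},{"linear":[0,3.1,2.4],"twist":0,"claw":0}]}}

```text
time_s: 15.6
tcp_pos: [589.0, 188.5, 228.0]
eef_rot: [[0.998, 0.002, -0.06], [0.06, 0.001, 0.998], [0.002, -1.0, 0.001]]
contact_force: [3.5, 2.2, 5.8]
width: 21.4
```

Request:
{"fn": "send_rows", "kwargs": {"plan": [{"linear":[0,1.5,1.2],"twist":0,"claw":0},{"linear":[0,3.1,2.3],"twist":0,"claw":0},{"linear":[0,3.1,2.3],"twist":0,"claw":0}]}}

```text
time_s: 15.98
tcp_pos: [588.9, 190.8, 225.0]
eef_rot: [[0.998, 0.002, -0.06], [0.06, 0.001, 0.998], [0.002, -1.0, 0.001]]
contact_force: [2.8, 2.4, 5.7]
width: 21.1
```

Request:
{"fn": "send_rows", "kwargs": {"plan": [{"linear":[0,1.5,1.2],"twist":0,"claw":0},{"linear":[0,3.1,2.3],"twist":0,"claw":0},{"linear":[0,3.1,2.3],"twist":0,"claw":0}]}}

```text
time_s: 16.35
tcp_pos: [588.8, 193.0, 222.0]
eef_rot: [[0.998, 0.002, -0.06], [0.06, 0.001, 0.998], [0.002, -1.0, 0.001]]
contact_force: [3.2, 0.9, 7.9]
width: 21.2
```

Request:
{"fn": "send_rows", "kwargs": {"plan": [{"linear":[0,1.6,1.1],"twist":0,"claw":0},{"linear":[0,3.3,2.2],"twist":0,"claw":0},{"linear":[0,3.3,2.2],"twist":0,"claw":0}]}}

```text
time_s: 16.73
tcp_pos: [588.7, 195.5, 218.4]
eef_rot: [[0.998, 0.002, -0.06], [0.06, 0.002, 0.998], [0.002, -1.0, 0.002]]
contact_force: [4.0, 2.4, 6.2]
width: 21.3
```

Request:
{"fn": "send_rows", "kwargs": {"plan": [{"linear":[0,1.6,1.1],"twist":0,"claw":0},{"linear":[0,3.2,2.2],"twist":0,"claw":0},{"linear":[0,3.2,2.2],"twist":0,"claw":0}]}}

```text
time_s: 17.1
tcp_pos: [588.5, 197.7, 215.0]
eef_rot: [[0.998, 0.002, -0.06], [0.06, 0.002, 0.998], [0.002, -1.0, 0.002]]
contact_force: [5.1, 3.5, 4.3]
width: 21.4
```

Request:
{"fn": "send_rows", "kwargs": {"plan": [{"linear":[0,1.6,1.0],"twist":0,"claw":0},{"linear":[0,3.3,2.0],"twist":0,"claw":0},{"linear":[0,3.3,2.0],"twist":0,"claw":0}]}}

```text
time_s: 17.48
tcp_pos: [588.4, 199.7, 211.8]
eef_rot: [[0.998, 0.002, -0.06], [0.06, 0.002, 0.998], [0.002, -1.0, 0.002]]
contact_force: [5.4, 2.2, 4.7]
width: 21.0
```

Request:
{"fn": "send_rows", "kwargs": {"plan": [{"linear":[0,1.6,1.0],"twist":0,"claw":0},{"linear":[0,3.3,2.0],"twist":0,"claw":0},{"linear":[0,3.3,2.0],"twist":0,"claw":0}]}}

```text
time_s: 17.85
tcp_pos: [588.3, 201.6, 208.6]
eef_rot: [[0.998, 0.002, -0.06], [0.06, 0.002, 0.998], [0.002, -1.0, 0.001]]
contact_force: [5.3, 2.9, 5.0]
width: 21.2
```

Request:
{"fn": "send_rows", "kwargs": {"plan": [{"linear":[0,1.7,1.0],"twist":0,"claw":0},{"linear":[0,3.4,2.0],"twist":0,"claw":0},{"linear":[0,3.4,2.0],"twist":0,"claw":0}]}}

```text
time_s: 18.23
tcp_pos: [588.2, 203.5, 205.3]
eef_rot: [[0.998, 0.002, -0.06], [0.06, 0.001, 0.998], [0.002, -1.0, 0.001]]
contact_force: [4.3, 2.5, 5.6]
width: 21.5
```

Request:
{"fn": "send_rows", "kwargs": {"plan": [{"linear":[0,1.7,1.0],"twist":0,"claw":0},{"linear":[0,3.4,1.9],"twist":0,"claw":0},{"linear":[0,3.4,1.9],"twist":0,"claw":0}]}}

```text
time_s: 18.6
tcp_pos: [588.1, 205.3, 202.0]
eef_rot: [[0.998, 0.002, -0.06], [0.06, 0.001, 0.998], [0.002, -1.0, 0.001]]
contact_force: [3.7, 2.0, 6.4]
width: 21.0
```

Request:
{"fn": "send_rows", "kwargs": {"plan": [{"linear":[0,1.7,0.9],"twist":0,"claw":0},{"linear":[0,3.5,1.8],"twist":0,"claw":0},{"linear":[0,3.5,1.8],"twist":0,"claw":0}]}}

```text
time_s: 18.98
tcp_pos: [588.0, 207.1, 198.6]
eef_rot: [[0.998, 0.002, -0.06], [0.06, 0.001, 0.998], [0.002, -1.0, 0.001]]
contact_force: [3.4, 2.4, 6.4]
width: 21.2
```

Request:
{"fn": "send_rows", "kwargs": {"plan": [{"linear":[0,1.7,0.9],"twist":0,"claw":0},{"linear":[0,3.5,1.7],"twist":0,"claw":0},{"linear":[0,3.5,1.7],"twist":0,"claw":0}]}}

```text
time_s: 19.35
tcp_pos: [587.9, 209.2, 194.5]
eef_rot: [[0.998, 0.002, -0.06], [0.06, 0.002, 0.998], [0.002, -1.0, 0.002]]
contact_force: [5.8, 3.7, 3.5]
width: 21.4
```

Request:
{"fn": "send_rows", "kwargs": {"plan": [{"linear":[0,1.7,0.9],"twist":0,"claw":0},{"linear":[0,3.5,1.7],"twist":0,"claw":0},{"linear":[0,3.5,1.7],"twist":0,"claw":0}]}}

```text
time_s: 19.73
tcp_pos: [587.8, 210.7, 191.2]
eef_rot: [[0.998, 0.002, -0.06], [0.06, 0.002, 0.998], [0.002, -1.0, 0.002]]
contact_force: [4.9, 2.6, 4.0]
width: 21.0
```

Run:
```python
from lev import *
o=arm.get_obs(); print(o['tcp_pos'],th(o['tcp_pos']),o['contact_force'])
for p in [(589.6,178.3,240.3),(589.4,181.3,236.9),(588.8,193,222),(588.7,195.5,218.4),(588.5,197.7,215)]: print(np.round(th(np.array(p)),3))
```

```text
[587.83298944 210.72529197 191.17086358] (np.float64(0.4448470850514483), np.float64(195.6461716789705)) [4.92414993 2.62859636 4.03425287]
[1.42000e-01 1.95352e+02]
[1.66000e-01 1.95377e+02]
[  0.263 195.523]
[  0.285 195.56 ]
[  0.306 195.555]
```

Run:
```python
from h import *
s=save('scene','s8')['color'];t=save('top','t8')['color'];w=save('wrist','w8')['color']
im=np.zeros((600,800,3),np.uint8)
im[:400,:400]=cv2.resize(s[150:250,240:340],(400,400),interpolation=cv2.INTER_CUBIC)
im[:280,410:800]=cv2.resize(t[115:255,210:405],(390,280))
im[290:582,410:800]=cv2.resize(w,(390,292))
cv2.imwrite('pics/c8.png',im)
```

```text
(no output)
```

View pics/c8.png

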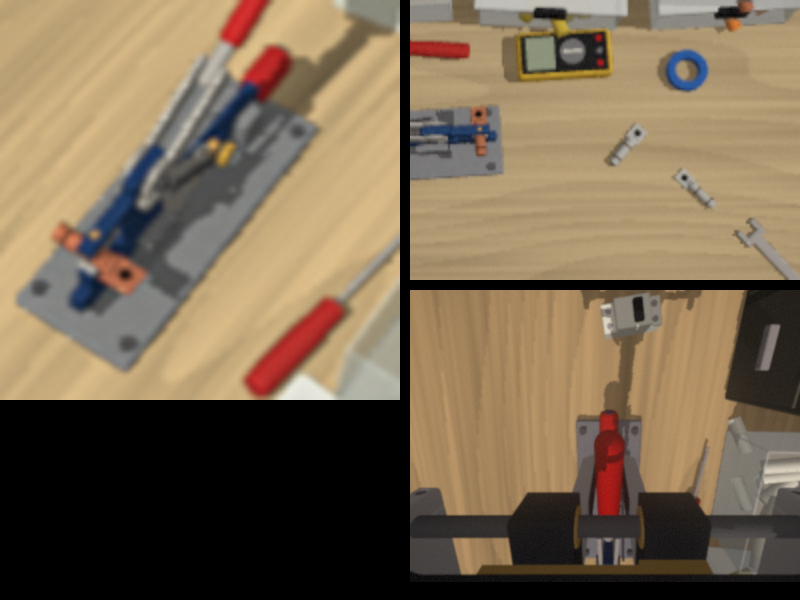

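Run:
```python
from lev import *
o=arm.get_obs(); print(o['time_s'],th(o['tcp_pos']),o['contact_force'],o['width']); print(arm.hand_in())
```

```text
19.875 (np.float64(0.44430555049135795), np.float64(195.6759426296332)) [5.35652701 3.35703589 5.35866802] 21.510566807646242
the job is handed in; nothing more can be done
None
```

I laid the copper lug in the lower die with its palm at the back and let go of it. I then took the red lever and brought it down three clicks. I handed the job in at about 19.9 s, still holding the lever.

**Clicks:** I felt three force drops, at lever angles of about 0.15, 0.28 and 0.41 rad. The lever is held at about 0.444 rad, and I expect the fourth click near 0.54 rad, so there is margin on both sides.

**Lug position:** In the last picture the lug sits in the die under the lowered upper jaw. The plunger's contact with it was not clearly visible.

**Other things:** In the last pictures the tinned lugs, multimeter, tape roll, screwdriver and spanner looked undisturbed, judged by eye. The breaker was partly hidden by the arm.

**Disagreement:** My estimates of the die's position along the barrel differed by 1 to 2 mm. From the close view I moved the lug 1.8 mm further in before letting go. A last check of the palm edge against the die edge suggested the crimp mark could still be up to about 1 mm towards the robot from the middle.

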